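Set a hand scraper in the honing jig

TASK

Set the blue-handled scraper in the honing jig, ready for sharpening: throw the red-knobbed cam lever right over towards the stone to free the slot, slide the scraper blade-first down the slanted slot and, with the blade flat on its bed, press it gently until the edge bears on the honing stone. Then let go and throw the lever all the way back to lock the blade there. Do not ram the edge into the stone, and leave the other things on the bench where they are.

Things in the scene. Friction and masses are not known exactly. Their poses are not given: they have to be found in the camera images.
- honing_jig: Dark grey-green cast honing jig fixed to the bench, base 152 x 94 x 10 mm; origin under it, x level along the slot towards the stone, z up. Cheeks carry an aluminium slot sloping 30 degrees down to the stone. Over the slot two ears hold the cam: their tops lie 91 mm above the bench, everything else but the lever lower. While the lever is locked a pressure pad bars the slot. Rear tool rest: see slot_guide.
- slot_guide: The slot. Origin: middle of its mouth, 61 mm above the bench, on the mid-plane of a blade lying on the bed. x down the slot, 30 degrees below level; y level across it; z square to the bed, up. Slot 53 mm long (x 0 to 53), 46.5 mm wide, open from z = -1.5 (bed) to +3.5 mm (keeper bars); flared lips reach 13 mm out of the mouth. Cam ears at x 20 to 42, up to z = 36. A rest post, head 18 mm wide, carries the handle at x = -148, top at z = -11.
- honing_stone: Flat honing stone, 66 x 64 mm, grey over brown, in the jig's tray below the slot, with its steel pan; origin under the pan, 10 mm above the bench, x level along the jig away from the slot. Rigid. Its top face stands 16 to 30 mm above the bench, by wear and shims, and this is not told: a blade on the bed meets it with its edge 60 to 88 mm down from the mouth. Feel for it.
- cam_lever (a joint): Cam lever angle: 0 locked (leaning 45 degrees up the slope, over the slot's mouth), 1.57 open (leaning 45 degrees over the stone). It turns about the slot's level y axis and stays where left: 2 to 3 N at the knob move it, a little more when clamping. Push the knob round its arc: a level push while it leans may stick by friction. The blade passes beyond 1.2; below 0.2 is locked.
- lever_knob (a point): Centre of the lever's red ball knob, 23 mm across, 62 mm from the pivot, on a steel rod 9 mm thick.
- lever_pivot (a point): Fixed middle of the lever's axle, 67 mm above the bench; z up, x level along the jig, from the handle side to the stone side.
- scraper_grip (a point): Centre of the scraper's blue handle (125 mm long, 24 wide, 22 thick; lies flat at the start, this point 11 mm above the bench). x along the tool to the edge, y across the blade, z square to it. Balance point about 33 mm ahead. Both faces are alike.
- scraper_edge (a point): Middle of the scraper's bright edge, 182.5 mm ahead of scraper_grip, same axes. The steel blade is 44 mm wide, 3 mm thick and reaches 120 mm out of the handle, the first 10 mm in a ferrule 26 mm wide, 18 thick.
- scraper: The whole scraper, 0.1 to 0.2 kg; origin under the middle of the handle, axes as scraper_grip.
- spare_cap_0: Black capacitor can standing, 26 mm across, 35 mm high; origin under its centre. To be left alone.
- spare_cap_1: Black capacitor can like the other one. To be left alone.
- heat_sink: Black finned heat sink 30 x 40 x 22 mm; origin under its centre. To be left alone.
- masking_tape: Roll of masking tape, 103 mm across, 25 mm high; origin under its centre. To be left alone.
- spare_knob: Black knob 30 mm across, 17 mm high; origin under its centre. To be left alone.

How it is judged:
By the outcome, as a careful person would: the job done as asked, in the order asked, and still so for the second after the job is handed in, with the robot touching nothing.
It also fails if it takes over 67 s, if anything falls off the work surface, if the arm or the gripper's body presses on something with over 40 N, if the wrist force passes 120 N, or if a joint passes its speed limit or range.

ROBOT

A 7-joint arm with a two-finger parallel gripper is mounted at the origin on a cart in front of the work surface, level with it; the furniture and walls round the work are solid. World frame = base frame: x ahead of the robot, y to its left, z up, the work surface at z = 0. Lengths are in m, angles in degrees, forces in N, time in s.
With the tool pointing down it reaches from about 0.425 to 0.8 m from the base axis. Payload 8.3 kg.
Tool frame: the origin (TCP) lies at the very end of the fingers, on their centre line; the grasp point (between the pads) lies 19 mm behind it; x points along the fingers, z is the direction in which the jaws open and shut, and the axes are right-handed (so a half turn about x gives the same grasp; the last joint's range is limited). The gripper opens to 85 mm and grips with 20 to 120 N. Pads are 22 mm wide; open, the fingers measure 114 mm over their backs; the gripper's body (76 mm by 85 mm) begins 54 mm behind the grasp point. The pads swing forward as they close: fully open they stand 13 mm farther back than shut.
Start: joints at [71.969, 21.967, 0.94, 78.501, -0.361, 79.538, -2.664], TCP at [0.156, -0.605, 0.231] pointing down, gripper open.
Joint ranges: [-169.22, 169.22], [-14.56, 117.87], [-87.37, 89.26], [10.42, 133.3], [-82.24, 262.24], [0.94, 117.77], [-172.7, 172.7]. Speed limits (degrees/s): [136.94, 136.94, 172.46, 172.46, 180, 180, 180].

INTERFACE

Orientations are given as [roll, pitch, yaw] about the fixed x, y, z axes, in that order (R = Rz(yaw) Ry(pitch) Rx(roll)).
In Python, from station import * gives the robot as it stands.
- The arm moves only by the tool apply_moves, never from a script. Its argument "deltas" is a list that holds one entry, the list of rows, each a list of 7 numbers: the finger opening in mm, from 0 to 85.4, then the shift along the tool's x, y, z in mm, then the turn, a rotation vector about the tool's x, y, z in rad. In form: [[[fingers, dx, dy, dz, ax, ay, az], ...]]. A call has 1 to 8 rows; each row is the pose to reach, as a shift and turn from the pose commanded when the call began, along the tool's axes at that moment; what a row does not reach only later rows make up. A row lasts 1/12 s, in which the tool goes at most 41.7 mm and 7.16 degrees, less where a joint would pass 70% of its speed; a pose out of reach is approached as far as the arm can. A call with a gripper value outside its range is refused whole. The fingers move at their own pace and stop on an object; the grip force is fixed at half the most. Time passes only in rows, so rows that repeat a pose let the fingers close. It gives the time, the measured TCP pose, the force and the opening at its end, in the units of the state.
- get_obs(): the state, without advancing time (a new reading comes with each control period).
- capture(name): name is "scene" or "top" or "wrist"; returns a dict with "frame" (420x560x3 uint8, red, green, blue), "camera_matrix" (3x3 intrinsics, pixels), "k1" (the pictures are not rectified: a ray, as slopes to the right and down, at radius r is drawn at 1 + k1 r^2 times it, then the intrinsics apply), "cam_to_world" (4x4, takes a point from camera to world coordinates); the wrist camera has in their place "T_tool_cam" (4x4, takes a point from camera to tool coordinates, whose origin is the TCP and whose axes are the tool frame's). Camera axes: x right, y up, looking along -z (the intrinsics and any distortion apply to the point x, -y, -z); pixel columns grow to the right and rows downward; lengths in m; the calibration is good to about 2 mm. A picture is of the moment at which its call begins: read the wrist's pose just before it. There is no depth.
- job_done(): hands the job in, once; it reports no verdict.
The state is a dict: "t": time; "joint_pos": joint angles; "dq": joint speeds; "joint_efforts": joint torques, N m; "position": TCP position; "eef_rot": TCP orientation; "force": force on the tool from outside, world axes, zero at the start; "torque": the same for the moment, N m; "gripper_width": finger opening in m.
Only numpy, scipy, OpenCV 4.12 (cv2) and the standard library are available. Lean on these libraries where they do the work, as an engineer would, in place of code of your own. Each camera call takes 0.05 s, during which the arm holds its last target. There are 200 camera calls.

## Working session

There is one attempt and no reset: what is moved stays moved. The work goes in short steps, Python scripts to look and compute and a tool call to move; the robot and the scene stay as the last step left them, time stands still between calls to the robot, and variables do not carry over. Pictures are saved under pics/ and viewed, about 8 in all and at most 12, crops included, and the job is handed in when it is done.

Besides the shell and the picture viewer there is one more tool, called after "Emit:" as name([rows], argument=value, ...), one row to a line, values as JSON. apply_moves: Moves the arm, as the interface text tells. Its arguments: {"type":"object","properties":{"deltas":{"type":"array"}},"required":["deltas"]}

```bash
mkdir -p pics; ls; python3 - <<'E'
from station import *
import cv2,numpy as np,pickle
o=get_obs();print(o)
d={}
for n in("scene","top"):
    c=capture(n);d[n]=c;cv2.imwrite(f"pics/{n}0.png",c["frame"][:,:,::-1]);print(n,c["camera_matrix"],c["k1"],c["cam_to_world"])
pickle.dump(d,open("c0.pkl","wb"))
E
```

```text
pics
{'t': 0.0, 'joint_pos': array([71.96903514, 22.01628632,  0.93986918, 78.56225171, -0.36100238,
       79.53679656, -2.66202371]), 'dq': array([ 0.03768399,  0.16123563,  0.03987277,  0.02686941,  0.05255002,
        0.07419619, -0.01382965]), 'joint_efforts': array([-1.30820813e-04, -6.27596927e+01,  8.44110958e-01, -3.71817291e+01,
        1.64591993e-02,  1.44004170e-02,  4.89902263e-06]), 'position': array([ 0.1556099 , -0.60480026,  0.23026039]), 'eef_rot': array([-178.63944627,   89.88751765,  105.79189805]), 'force': array([-0.00091309, -0.02065085, -0.43932067]), 'torque': array([-0.00502786,  0.03746951, -0.01321407]), 'gripper_width': 0.08541535383729326}
scene [[533.77388503   0.         281.20792351]
 [  0.         533.77388503 204.49577158]
 [  0.           0.           1.        ]] -0.028810183457786166 [[-0.60675943  0.57017292 -0.5538464  -0.1004332 ]
 [-0.794881   -0.4328777   0.42518359  0.67792605]
 [ 0.00268042  0.69822613  0.71587225  0.94275459]
 [ 0.          0.          0.          1.        ]]
top [[463.64267608   0.         276.59794311]
 [  0.         463.64267608 216.04274987]
 [  0.           0.           1.        ]] -0.15917343458872932 [[ 0.02799618  0.99764859 -0.062558    0.48955166]
 [-0.99959526  0.02762463 -0.00679646  0.15599683]
 [-0.00505234  0.06272296  0.99801819  1.30265485]
 [ 0.          0.          0.          1.        ]]
```

View pics/scene0.png

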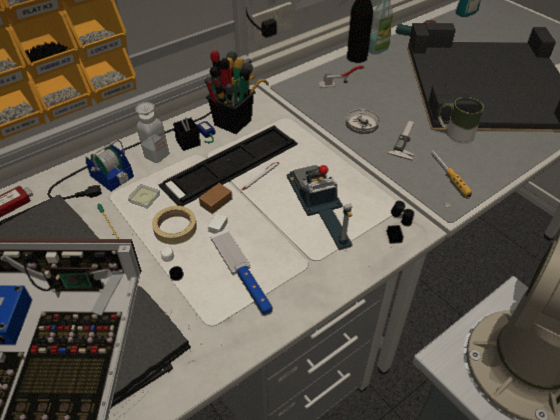

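View pics/top0.png

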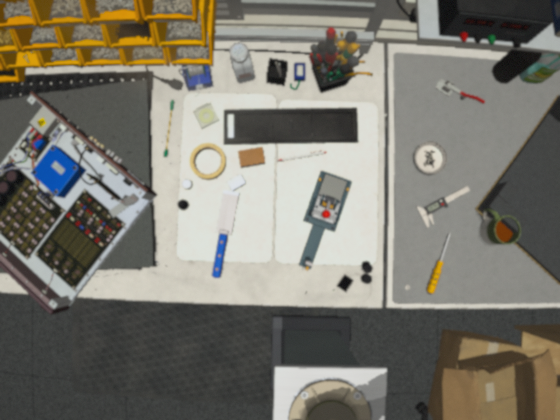

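```bash
cat > h.py <<'E'
import cv2,numpy as np,pickle
from scipy.spatial.transform import Rotation as Ro
def rays(c,px,T=None):
    T=c["cam_to_world"] if T is None else T
    K=c["camera_matrix"];k=c["k1"]
    p=cv2.undistortPoints(np.array(px,float).reshape(-1,1,2),K,np.array([k,0,0,0,0])).reshape(-1,2)
    d=np.c_[p[:,0],-p[:,1],-np.ones(len(p))]@T[:3,:3].T
    return T[:3,3],d/np.linalg.norm(d,axis=1)[:,None]
def plane(c,px,z,T=None):
    o,d=rays(c,px,T); return o+d*((z-o[2])/d[:,2])[:,None]
def tri(*od):
    A=0;b=0
    for o,d in od:
        P=np.eye(3)-np.outer(d,d);A=A+P;b=b+P@o
    x=np.linalg.solve(A,b)
    return x,[np.linalg.norm((np.eye(3)-np.outer(d,d))@(x-o)) for o,d in od]
def proj(c,X,T=None):
    T=c["cam_to_world"] if T is None else T
    q=(np.atleast_2d(X)-T[:3,3])@T[:3,:3];p=np.c_[q[:,0],-q[:,1]]/-q[:,2:]
    p=p*(1+c["k1"]*(p**2).sum(1))[:,None]
    K=c["camera_matrix"];return p*[K[0,0],K[1,1]]+K[:2,2]
def rotm(o): return Ro.from_euler('xyz',o["eef_rot"],degrees=True).as_matrix()
def blobs(img,lo,hi,mn=15):
    hsv=cv2.cvtColor(img,cv2.COLOR_RGB2HSV)
    m=cv2.inRange(hsv,lo,hi);n,l,s,ce=cv2.connectedComponentsWithStats(m)
    return [(s[i],ce[i],l==i) for i in range(1,n) if s[i][4]>=mn]
E
python3 - <<'E'
from h import *
d=pickle.load(open("c0.pkl","rb"))
for n,roi in(("scene",(180,140,420,320)),("top",(170,140,385,290))):
    im=d[n]["frame"];x0,y0,x1,y1=roi
    for nm,lo,hi in(("blue",(105,120,60),(125,255,255)),("red",(0,150,90),(8,255,255)),("red2",(172,150,90),(180,255,255))):
        for s,ce,m in blobs(im[y0:y1,x0:x1],lo,hi,8):
            r=cv2.minAreaRect(np.argwhere(m)[:,::-1].astype(np.float32))
            print(n,nm,s,ce+[x0,y0],r)
c=d["top"]
pts=plane(c,[[220,255],[231,193],[308,262]],0.02);print(pts)
f=c["frame"][145:285,170:390,::-1];cv2.imwrite("pics/topz.png",cv2.resize(f,None,fx=3.6,fy=3.6,interpolation=cv2.INTER_CUBIC))
E
```

```text
scene blue [ 58 126  34  47 491] [254.36252546 289.60285132] ((74.32540893554688, 149.17950439453125), (52.14959716796875, 10.567581176757812), 58.24052047729492)
scene red [139  25   9   8  48] [323.         168.83333333] ((143.00001525878906, 29.000003814697266), (7.071067810058594, 7.071067810058594), 45.0)
top blue [ 43  95  14  42 263] [219.48669202 255.40684411] ((49.3995361328125, 115.48268127441406), (7.068127632141113, 42.27284240722656), 9.782407760620117)
top red [153  71   7   6  34] [325.67647059 213.58823529] ((156.0, 73.5), (6.0, 5.0), 0.0)
[[0.45757829 0.3183564  0.02      ]
 [0.63076563 0.29358923 0.02      ]
 [0.44529942 0.07452983 0.02      ]]
```

View pics/topz.png

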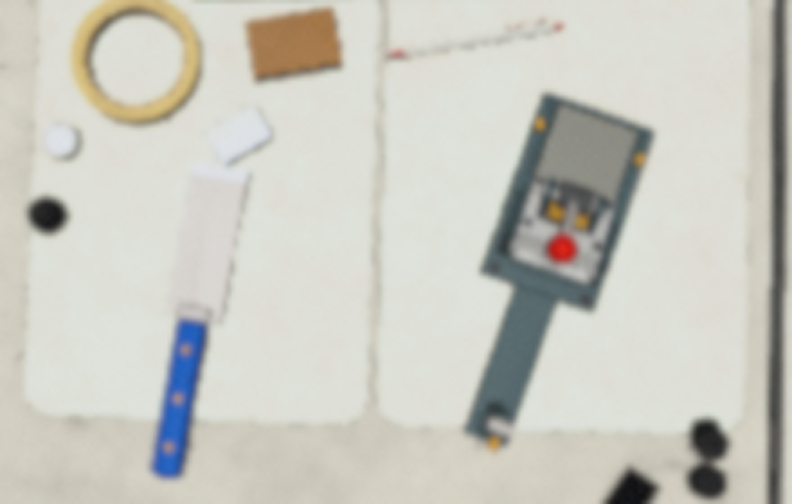

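```bash
cat >> h.py <<'E'
def pose(p,x,z):
    x=np.array(x,float);x/=np.linalg.norm(x);z=np.array(z,float);z-=x*(z@x);z/=np.linalg.norm(z)
    return np.array(p,float),np.c_[x,np.cross(z,x),z]
def delta(o,tp,tR):
    "row shift mm and rotvec from state o to target"
    R=rotm(o);s=R.T@(tp-o["position"])*1000;r=Ro.from_matrix(R.T@tR).as_rotvec()
    return np.round(s,1),np.round(r,4),"deg",np.round(np.degrees(np.linalg.norm(r)),1)
E
python3 - <<'E'
from h import *
from station import *
d=pickle.load(open("c0.pkl","rb"));c=d["top"]
o=get_obs();print(np.round(rotm(o),3))
w=capture("wrist");print(w["T_tool_cam"],w["camera_matrix"])
u=lambda P:np.array(P)/3.6+[170,145]
B=plane(c,u([[545,93],[653,130],[590,310],[482,272]]),0.01)
ctr=B.mean(0);print("base",np.round(B,3),ctr,[np.linalg.norm(B[i]-B[(i+1)%4]) for i in range(4)])
ax=(B[0]+B[1]-B[2]-B[3]);yaw=np.degrees(np.arctan2(ax[1],ax[0]));print("yaw",yaw)
s=d["scene"]
k=tri([a[0] if a.ndim>1 else a for a in rays(c,[325.7,213.6])],[a[0] if a.ndim>1 else a for a in rays(s,[323.,168.8])]);print("knob",k)
H=plane(c,[219.5,255.4],0.022)[0];H[2]=.011
E=plane(c,u([[190,172],[250,175]]),.0125);print("H",H,"edge",E)
e=E.mean(0);print(np.degrees(np.arctan2(e[1]-H[1],e[0]-H[0])),np.linalg.norm((e-H)[:2]))
print(plane(s,[254.4,289.6],.018))
E
```

```text
[[-0.     0.968  0.249]
 [ 0.002  0.249 -0.968]
 [-1.    -0.    -0.002]]
[[-2.33030593e-05  2.72304913e-01 -9.62211013e-01 -1.41734011e-01]
 [-8.64618188e-05  9.62211009e-01  2.72304914e-01  6.93480036e-02]
 [ 9.99999996e-01  8.95400519e-05  1.12151786e-06  3.95052695e-04]
 [ 0.00000000e+00  0.00000000e+00  0.00000000e+00  1.00000000e+00]] [[359.34656027   0.         278.79542916]
 [  0.         359.34656027 214.66011072]
 [  0.           0.           1.        ]]
base [[ 0.702  0.042  0.01 ]
 [ 0.675 -0.043  0.01 ]
 [ 0.533  0.004  0.01 ]
 [ 0.56   0.088  0.01 ]] [0.61740697 0.02272685 0.01      ] [np.float64(0.08945164515385218), np.float64(0.14970726374857363), np.float64(0.08888967382785118), np.float64(0.14890950138594375)]
yaw -18.12482258770047
knob (array([0.57395036, 0.03809952, 0.11405576]), [np.float64(0.0001543904945425143), np.float64(0.0001543904945425632)])
H [0.45648036 0.31945665 0.011     ] edge [[0.63162273 0.31756935 0.0125    ]
 [0.63048728 0.27060194 0.0125    ]]
-8.268926812909243 0.17640859832934702
[[0.45096698 0.32457843 0.018     ]]
```

```bash
python3 - <<'E'
from h import *
from station import *
o=get_obs();y=np.radians(-18.1)
jx=np.array([np.cos(y),np.sin(y),0]);jy=np.array([-np.sin(y),np.cos(y),0])
print(delta(o,*pose([.58,.036,.24],[0,0,-1],-jy)))
E
```

```text
(array([  -8.7,  570.7, -515. ]), array([ 5.677e-01, -1.500e-03,  5.000e-04]), 'deg', np.float64(32.5))
```

Emit:
apply_moves([
  [[85,-9,228,-206,0.23,0,0],[85,-9,228,-206,0.23,0,0],[85,-9,228,-206,0.23,0,0],[85,-9,228,-206,0.23,0,0],[85,-9,228,-206,0.23,0,0],[85,-9,228,-206,0.23,0,0],[85,-9,228,-206,0.23,0,0],[85,-9,228,-206,0.23,0,0]],
])

```text
t: 0.82
position: [0.3289, -0.3434, 0.2406]
eef_rot: [127.3, 89.9, 39.0]
force: [1.2, -1.3, -0.1]
gripper_width: 0.085
```

```bash
python3 - <<'E'
from h import *
from station import *
o=get_obs();y=np.radians(-18.1);print(o["t"],o["position"],o["joint_pos"],o["force"])
jy=np.array([-np.sin(y),np.cos(y),0])
print(delta(o,*pose([.58,.036,.24],[0,0,-1],-jy)))
E
```

```text
0.8167 [ 0.32892973 -0.34339655  0.24064616] [ 51.21026218   3.59338101  -9.15239137  99.78754288   0.48493608
  76.6495821  -46.36793958] [ 1.2252576  -1.27176934 -0.08625642]
(array([   1.4,  262. , -371.9]), array([ 0.345 , -0.0013, -0.0012]), 'deg', np.float64(19.8))
```

Emit:
apply_moves([
  [[85,1.4,262,-372,0.345,-0.0013,-0.0012],[85,1.4,262,-372,0.345,-0.0013,-0.0012],[85,1.4,262,-372,0.345,-0.0013,-0.0012],[85,1.4,262,-372,0.345,-0.0013,-0.0012],[85,1.4,262,-372,0.345,-0.0013,-0.0012],[85,1.4,262,-372,0.345,-0.0013,-0.0012],[85,1.4,262,-372,0.345,-0.0013,-0.0012],[85,1.4,262,-372,0.345,-0.0013,-0.0012]],
])

```text
t: 1.48
position: [0.5018, -0.0857, 0.2394]
eef_rot: [-25.5, 89.9, -134.1]
force: [0.3, -1.0, -0.2]
gripper_width: 0.0852
```

```bash
python3 - <<'E'
from h import *
from station import *
o=get_obs();y=np.radians(-18.1);print(o["t"],o["position"],o["joint_pos"])
jy=np.array([-np.sin(y),np.cos(y),0])
print(delta(o,*pose([.58,.036,.24],[0,0,-1],-jy)))
E
```

```text
1.4833 [ 0.50181446 -0.08573343  0.23940718] [  28.86406674    9.00690962  -25.54427228   94.68230377    4.04363657
   77.2722076  -105.83969283]
(array([  -0.8,   35.4, -140.3]), array([-0.0077,  0.0015,  0.0007]), 'deg', np.float64(0.4))
```

Emit:
apply_moves([
  [[85,-0.8,35,-140,-0.0077,0.0015,0.0007],[85,-0.8,35,-140,-0.0077,0.0015,0.0007],[85,-0.8,35,-140,-0.0077,0.0015,0.0007],[85,-0.8,35,-140,-0.0077,0.0015,0.0007],[85,-0.8,35,-140,-0.0077,0.0015,0.0007],[85,-0.8,35,-140,-0.0077,0.0015,0.0007]],
])

```text
t: 1.98
position: [0.5788, 0.0356, 0.2392]
eef_rot: [-100.8, 89.9, 151.3]
force: [-0.5, -1.7, -0.1]
gripper_width: 0.085
```

```bash
python3 - <<'E'
from h import *
from station import *
o=get_obs();print(o["t"],o["position"],o["joint_pos"],o["eef_rot"])
w=capture("wrist");pickle.dump((o,w),open("w1.pkl","wb"))
cv2.imwrite("pics/w1.png",cv2.resize(w["frame"][:,:,::-1],(784,588),interpolation=cv2.INTER_CUBIC))
E
```

```text
1.9833 [0.57883614 0.03564615 0.23919307] [  16.41847971   18.77688891  -29.75857659   83.9902057     9.27634206
   79.77580308 -121.58182637] [-100.83638959   89.89960296  151.26362996]
```

View pics/w1.png

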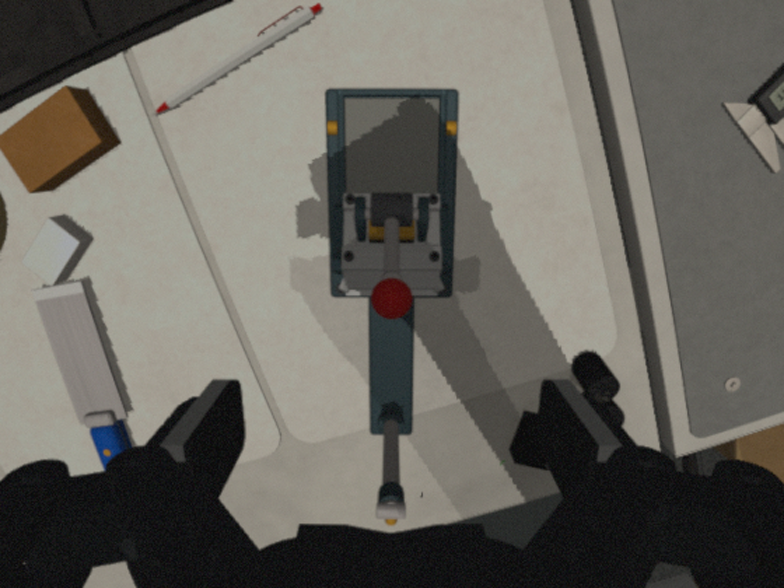

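```bash
cat >> h.py <<'E'
def wT(o,w):
    T=np.eye(4);T[:3,:3]=rotm(o);T[:3,3]=o["position"];return T@w["T_tool_cam"]
E
python3 - <<'E'
from h import *
o,w=pickle.load(open("w1.pkl","rb"));T=wT(o,w)
hsv=cv2.cvtColor(w["frame"],cv2.COLOR_RGB2HSV)
m=(((hsv[:,:,0]<8)|(hsv[:,:,0]>172))&(hsv[:,:,1]>150)&(hsv[:,:,2]>60)).astype(np.uint8);m[:150]=0
mm=np.argwhere(m)[:,::-1];kc,kr=cv2.minEnclosingCircle(mm.astype(np.float32));print(len(mm),kc,kr)
K=plane(w,kc,.1108,T)[0];print("knob",K)
f=lambda u,v,z:plane(w,[[u/1.4,v/1.4]],z,T)[0]
A=f(326,89,.01);B=f(458,89,.01);P=f(391,499,.1255);S=f(391,432,.01)
print("far corners",A,B,np.linalg.norm(A-B),"post",P,"arm end",S)
M=(A+B)/2
for a,b in((M,S),(K,P),(M,P),(M,K)):print(np.degrees(np.arctan2(*(a-b)[[1,0]])),np.linalg.norm((a-b)[:2]))
# lips/mouth corners
print("lip",f(343,287,.0675),f(441,287,.0675))
# scraper
for z,q in((.0125,[(36,288),(85,281)]),(.0125,[(78,421),(127,408)])):
    for p in q:print(f(*p,z))
E
```

```text
614 (279.3448181152344, 212.88177490234375) 14.133519172668457
knob [0.57323418 0.0368795  0.1108    ]
far corners [0.70371351 0.0420715  0.01      ] [ 0.67555726 -0.04515462  0.01      ] 0.09165789762020067 post [0.45742408 0.0743155  0.1255    ] arm end [0.43616015 0.08098704 0.01      ]
-18.03464782835728 0.2665720577122724
-17.91360198158894 0.12171044357946421
-18.090794831632742 0.24428749467429675
-18.26673327706509 0.12257821103246153
lip [0.57822161 0.06768079 0.0675    ] [0.55884186 0.00770831 0.0675    ]
[0.64118872 0.30940093 0.0125    ]
[0.63331538 0.26718832 0.0125    ]
[0.52563558 0.33222432 0.0125    ]
[0.52419748 0.28401942 0.0125    ]
```

Emit:
apply_moves([
  [[60,60,-5.5,0.3,0,0,0],[60,100,-5.5,0.3,0,0,0],[60,130,-5.5,0.3,0,0,0],[60,145,-5.5,0.3,0,0,0],[60,145,-5.5,0.3,0,0,0],[15,145,-5.5,0.3,0,0,0],[15,145,-5.5,0.3,0,0,0],[15,145,-5.5,0.3,0,0,0]],
])

```text
t: 2.7
position: [0.5753, 0.0353, 0.0977]
eef_rot: [112.9, 89.8, 4.8]
force: [1.9, 8.0, 3.2]
gripper_width: 0.0246
```

Emit:
apply_moves([
  [[15,0,0,0,0,0,0],[15,0,0,0,0,0,0],[15,0,0,0,0,0,0],[15,0,0,0,0,0,0]],
])

```text
t: 3.03
position: [0.5745, 0.0369, 0.0969]
eef_rot: [132.9, 89.8, 24.8]
force: [-1.5, 4.3, 5.5]
gripper_width: 0.0198
```

Emit:
apply_moves([
  [[35,0,0,0,0,0,0],[35,2,0,0,0,0,0],[35,5,0,0,0,0,0],[35,5,0,0,0,0,0],[15,5,0,0,0,0,0],[15,5,0,0,0,0,0],[15,5,0,0,0,0,0],[15,5,0,0,0,0,0]],
])

```text
t: 3.7
position: [0.5738, 0.0371, 0.0899]
eef_rot: [-174.4, 89.9, 77.6]
force: [2.0, 4.6, -2.3]
gripper_width: 0.0203
```

```bash
python3 - <<'E'
from h import *
from station import *
o=get_obs();print(o["position"],o["gripper_width"],o["force"])
w=capture("wrist")
cv2.imwrite("pics/w2.png",w["frame"][:,:,::-1])
E
```

```text
[0.57379075 0.03708872 0.08990532] 0.020277789481074983 [ 2.00251883  4.57720265 -2.28797468]
```

View pics/w2.png

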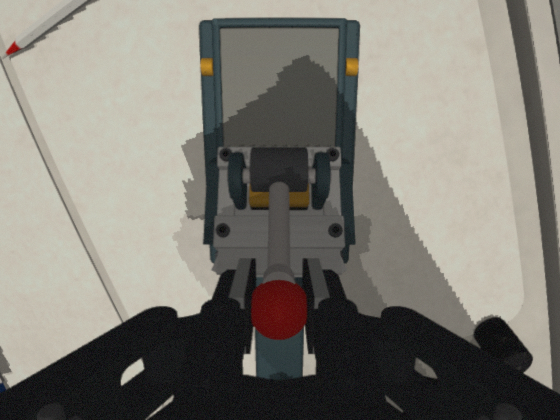

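The wrist view shows the knob (279,310) held squarely between the pads, with the rod running up to the cam. I'll carry it round the arc.

Emit:
apply_moves([
  [[15,-7.6,9.2,0,0,0,0],[15,-13.2,19.6,0,0,0,0],[15,-16.8,31,0,0,0,0],[15,-18.2,42.8,0,0,0,0],[15,-17.2,54.6,0,0,0,0],[15,-14,66,0,0,0,0],[15,-8.7,76.7,0,0,0,0],[15,-0.5,87,0,0,0,0]],
])

```text
t: 4.42
position: [0.6572, 0.0079, 0.0907]
eef_rot: [84.2, 90.0, -23.9]
force: [0.8, 0.7, -0.5]
gripper_width: 0.0149
```

Emit:
apply_moves([
  [[15,0,0,0,0,0,0],[15,0,0,0,0,0,0]],
])

```text
t: 4.58
position: [0.6557, 0.0081, 0.0895]
eef_rot: [-73.0, 89.9, 178.9]
force: [-0.0, -0.3, 0.1]
gripper_width: 0.015
```

Emit:
apply_moves([
  [[40,0,0,0,0,0,0],[40,-30,0,0,0,0,0],[60,-70,-30,0,0,0,0],[60,-110,-60,0,0,0,0],[60,-110,-60,0,0,0,0],[60,-110,-60,0,0,0,0],[60,-110,-60,0,0,0,0]],
])

```text
t: 5.17
position: [0.5993, 0.0276, 0.2024]
eef_rot: [96.7, 89.8, -11.3]
force: [-0.6, -0.1, 1.1]
gripper_width: 0.0599
```

```bash
python3 - <<'E'
from h import *
from station import *
o=get_obs();print(o["position"],o["gripper_width"],o["force"])
w=capture("wrist");pickle.dump((o,w),open("w3.pkl","wb"))
cv2.imwrite("pics/w3.png",w["frame"][:,:,::-1])
E
```

```text
[0.59926093 0.02760776 0.20236063] 0.05990471352175491 [-0.63655469 -0.08909265  1.08259251]
```

View pics/w3.png

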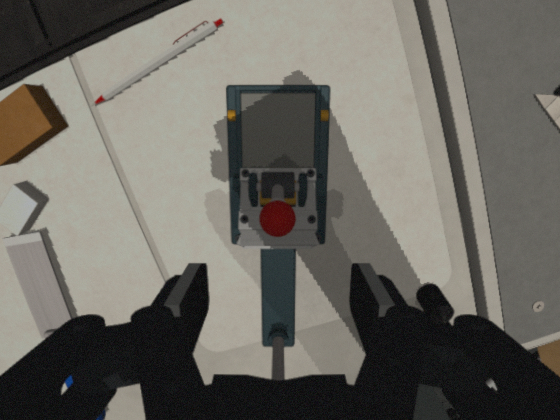

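```bash
cat >> h.py <<'E'
YAW=np.radians(-18.05);JX=np.array([np.cos(YAW),np.sin(YAW),0]);JY=np.array([-np.sin(YAW),np.cos(YAW),0]);Z=np.array([0,0,1.])
LAT=.2125;SP=.5774
def jig(p): p=np.asarray(p);return np.array([p@JX-SP,p@JY-LAT,p[2]])  # x from pivot, y from axis
def world(a,b,z): return (SP+a)*JX+(LAT+b)*JY+z*Z
def lever(o,w):
    T=wT(o,w);hsv=cv2.cvtColor(w["frame"],cv2.COLOR_RGB2HSV)
    m=(((hsv[:,:,0]<8)|(hsv[:,:,0]>172))&(hsv[:,:,1]>150)&(hsv[:,:,2]>60)).astype(np.uint8)
    n,l,s,ce=cv2.connectedComponentsWithStats(m);i=1+np.argmax(s[1:,4])
    kc,kr=cv2.minEnclosingCircle(np.argwhere(l==i)[:,::-1].astype(np.float32))
    th=np.radians(np.arange(-10,105,.5))
    P=np.array([world(-.062*np.cos(np.pi/4+t),0,.067+.062*np.sin(np.pi/4+t)) for t in th])
    e=np.linalg.norm(proj(w,P,T)-kc,axis=1);j=e.argmin();return kc,kr,np.degrees(th[j]),e[j],jig(P[j])
E
python3 - <<'E'
from h import *
o,w=pickle.load(open("w3.pkl","rb"));print(lever(o,w),jig(o["position"]))
E
```

```text
((276.9934997558594, 218.05410766601562), 17.84317970275879, np.float64(36.0), np.float64(0.7350234592070991), array([-9.69893683e-03, -2.77555756e-17,  1.28236677e-01])) [-0.01618498 -0.00057181  0.20236063]
```

```bash
cat >> h.py <<'E'
def push(phi,al,gap,ext,sgn=1):
    "TCP pose in jig coords pushing knob from behind (sgn=1: towards stone)"
    f=np.radians(45+phi);a=np.radians(al)
    k=np.array([-.062*np.cos(f),0,.067+.062*np.sin(f)])
    tx=np.array([-np.sin(a),0,-np.cos(a)]);ty=np.array([np.cos(a),0,-np.sin(a)])
    p=k-sgn*ty*gap+tx*ext
    W=np.c_[JX,JY,Z]
    return pose(world(*p),W@tx,-JY)
E
python3 - <<'E'
from h import *
from station import *
o=get_obs()
for phi,al,g,e in((36,0,.040,.0),(36,0,.030,.012),(45,0,.023,.012),(54,8,.023,.012),(63,16,.023,.012),(72,25,.023,.012),(81,34,.023,.012),(88,42,.023,.012),(92,45,.023,.012)):
    t=push(phi,al,g,e);d=delta(o,*t);print(phi,jig(t[0]),d[0],d[1])
E
```

```text
36 [-0.04969894  0.          0.12823668] [ 72.4 -33.6  -1.3] [-0.0004  0.0004 -0.0008]
36 [-0.03969894  0.          0.11623668] [ 84.4 -23.6  -1.3] [-0.0004  0.0004 -0.0008]
45 [-0.023  0.     0.117] [83.7 -6.9 -1.3] [-0.0004  0.0004 -0.0008]
54 [-0.01474731  0.          0.11955444] [81.1  1.4 -1.3] [-0.0004  0.0004 -0.1404]
63 [-0.00625761  0.          0.12077002] [79.9  9.9 -1.3] [-0.0004  0.0004 -0.28  ]
72 [0.00223091 0.         0.12108693] [79.6 18.4 -1.3] [-4.000e-04  3.000e-04 -4.371e-01]
81 [1.06645066e-02 2.77555756e-17 1.20072040e-01] [80.6 26.8 -1.3] [-5.000e-04  3.000e-04 -5.942e-01]
88 [1.71620001e-02 2.77555756e-17 1.18816196e-01] [81.9 33.3 -1.3] [-5.000e-04  3.000e-04 -7.338e-01]
92 [ 2.05951922e-02 -2.77555756e-17  1.17062073e-01] [83.7 36.7 -1.3] [-5.000e-04  3.000e-04 -7.862e-01]
```

Emit:
apply_moves([
  [[0,0,-34,-1,0,0,0],[0,40,-34,-1,0,0,0],[0,72,-34,-1,0,0,0],[0,84,-34,-1,0,0,0],[0,84,-24,-1,0,0,0],[0,84,-15,-1,0,0,0],[0,83.7,-7,-1,0,0,0],[0,83.7,-7,-1,0,0,0]],
])

```text
t: 5.88
position: [0.5946, 0.0292, 0.1169]
eef_rot: [146.4, 90.0, 38.3]
force: [-0.5, -1.3, 0.6]
gripper_width: -0.0001
```

Emit:
apply_moves([
  [[0,-1.3,4,0,0,0,-0.07],[0,-2.6,8.3,0,0,0,-0.14],[0,-3.2,12.5,0,0,0,-0.21],[0,-3.8,16.8,0,0,0,-0.28],[0,-4,21,0,0,0,-0.36],[0,-4.1,25.3,0,0,0,-0.437],[0,-3.6,29.5,0,0,0,-0.515],[0,-3.1,33.7,0,0,0,-0.594]],
])

```text
t: 6.55
position: [0.6255, 0.0198, 0.1209]
eef_rot: [-90.1, 55.8, 161.8]
force: [-1.1, 1.5, 0.4]
gripper_width: 0.0
```

Emit:
apply_moves([
  [[0,-1,3.5,0,0,0,-0.07],[0,-2,7,0,0,0,-0.14],[0,-3,10,0,0,0,-0.19],[0,-3,12,0,0,0,-0.19],[0,-3,14,0,0,0,-0.19],[0,-3,14,0,0,0,-0.19]],
])

```text
t: 7.05
position: [0.6296, 0.0072, 0.1169]
eef_rot: [-90.6, 49.4, 159.0]
force: [-1.9, -8.0, -0.4]
gripper_width: 0.0001
```

```bash
python3 - <<'E'
from h import *
from station import *
o=get_obs();print(o["force"],jig(o["position"]))
w=capture("wrist");print(lever(o,w))
for al in(30,):
  print(delta(o,*push(60,0,.075,-.03)))
E
```

```text
[-1.94610895 -7.95052702 -0.42304875] [ 0.0189747  -0.01054869  0.11694451]
((248.26385498046875, 241.2782745361328), 28.96380615234375, np.float64(89.5), np.float64(0.6584199829982339), array([0.04345637, 0.        , 0.11122153]))
(array([ 20.6, -85.4,  -7.4]), array([-0.0399, -0.0221,  0.7075]), 'deg', np.float64(40.6))
```

```bash
python3 - <<'E'
from h import *
from station import *
o=get_obs();y=np.radians(-9.8)
R=rotm(o);print("up40 in tool",R.T@[0,0,60.])
jy=np.array([-np.sin(y),np.cos(y),0])
print(delta(o,*pose([.475,.316,.2],[0,0,-1],-jy)))
E
```

```text
up40 in tool [-45.60113073 -38.99136094  -0.45896431]
(array([ 100. , -242.4, -236.2]), array([-0.1669, -0.0699,  0.7049]), 'deg', np.float64(41.7))
```

Emit:
apply_moves([
  [[10,0,-15,0,0,0,0],[40,-46,-54,0,0,0,0],[85,-46,-54,0,0,0,0.1],[85,100,-242,-236,-0.167,-0.07,0.705],[85,100,-242,-236,-0.167,-0.07,0.705],[85,100,-242,-236,-0.167,-0.07,0.705],[85,100,-242,-236,-0.167,-0.07,0.705],[85,100,-242,-236,-0.167,-0.07,0.705]],
])

```text
t: 7.77
position: [0.5307, 0.201, 0.2015]
eef_rot: [-133.1, 88.0, 127.5]
force: [1.8, 1.4, 0.5]
gripper_width: 0.0851
```

```bash
python3 - <<'E'
from h import *
from station import *
o=get_obs();y=np.radians(-9.8);print(o["position"],o["joint_pos"])
jy=np.array([-np.sin(y),np.cos(y),0])
print(delta(o,*pose([.475,.316,.2],[0,0,-1],-jy)))
E
```

```text
[0.53065147 0.20100982 0.2014697 ] [  -6.55496518   17.54605281  -20.19989906   89.18002692    4.14406548
   74.73738797 -126.42549533]
(array([   5.9,  -73.6, -104.3]), array([ 0.0068, -0.024 ,  0.0258]), 'deg', np.float64(2.1))
```

Emit:
apply_moves([
  [[85,6,-74,-104,0.007,-0.024,0.026],[85,6,-74,-104,0.007,-0.024,0.026],[85,6,-74,-104,0.007,-0.024,0.026],[85,6,-74,-104,0.007,-0.024,0.026],[85,6,-74,-104,0.007,-0.024,0.026],[85,6,-74,-104,0.007,-0.024,0.026]],
])

```text
t: 8.27
position: [0.4757, 0.3136, 0.1985]
eef_rot: [-71.3, 89.5, -171.2]
force: [0.2, -0.5, -0.3]
gripper_width: 0.0851
```

```bash
python3 - <<'E'
from h import *
from station import *
o=get_obs();print(o["position"],o["eef_rot"],o["force"])
w=capture("wrist");T=wT(o,w);pickle.dump((o,w),open("w4.pkl","wb"))
cv2.imwrite("pics/w4.png",w["frame"][:,:,::-1])
b=max(blobs(w["frame"],(105,120,40),(125,255,255),50),key=lambda b:b[0][4])
print(b[0],b[1],cv2.minAreaRect(np.argwhere(b[2])[:,::-1].astype(np.float32)))
E
```

```text
[0.47567033 0.31362167 0.1984786 ] [ -71.25864007   89.46581119 -171.22047772] [ 0.19970232 -0.46671325 -0.3007772 ]
[ 260  144   28  127 2871] [274.52560084 205.67641937] ((274.5013427734375, 207.03567504882812), (126.24093627929688, 25.26959991455078), 87.95458984375)
```

View pics/w4.png

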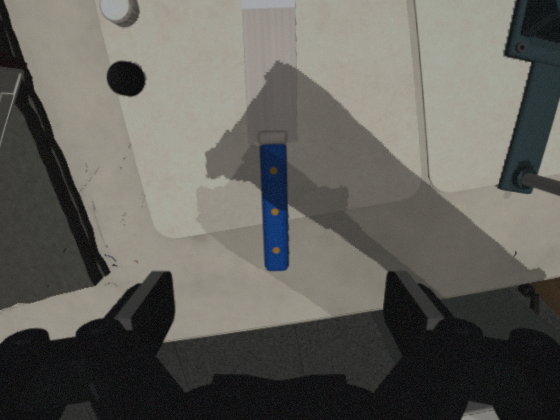

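```bash
python3 - <<'E'
from h import *
from station import *
o,w=pickle.load(open("w4.pkl","rb"));T=wT(o,w)
f=lambda p,z:plane(w,p,z,T)
r=f([[273.5,170.5],[275,211.5],[276,250]],.022);print(r)
hc=f([[274.5,207]],.020)[0]
ends=f([[273.3,144],[276.5,271]],.020);print("ends",ends,np.linalg.norm(ends[0]-ends[1]))
bl=f([[243,15],[297,15],[246,135],[298,135]],.0125)
m1=(bl[0]+bl[1])/2;m2=(bl[2]+bl[3])/2;print(m1,m2,np.linalg.norm(bl[0]-bl[1]))
a=lambda p,q:np.degrees(np.arctan2(*(p-q)[[1,0]]))
print(a(r[0],r[2]),a(m1,m2),a(ends[0],ends[1]),a(m1,hc))
yw=np.radians(a(m1,hc));c=ends.mean(0);x=np.array([np.cos(yw),np.sin(yw),0]);jy=np.array([-x[1],x[0],0])
g=c+.016*x;g[2]=.004
print(c,hc,yw,g)
o=get_obs();print(delta(o,*pose(g,[0,0,-1],-jy)))
E
```

```text
[[0.4948495  0.31424896 0.022     ]
 [0.45728761 0.31960369 0.022     ]
 [0.41975455 0.32535235 0.022     ]]
ends [[0.51768763 0.31034782 0.02      ]
 [0.39725125 0.32887436 0.02      ]] 0.12185300767230592
[0.62329023 0.2943192  0.0125    ] [0.5251225  0.31028106 0.0125    ] 0.045084020462068594
-8.410698035629833 -9.235342678215432 -8.74517240601361 -8.792111124030582
[0.45746944 0.31961109 0.02      ] [0.46105255 0.31941205 0.02      ] -0.1534512873155532 [0.47328143 0.3171655  0.004     ]
(array([194.3,  -2.3,  -5. ]), array([-0.0233,  0.0035,  0.009 ]), 'deg', np.float64(1.4))
```

Emit:
apply_moves([
  [[85,50,-2,-5,-0.023,0.0035,0.009],[85,90,-2,-5,-0.023,0.0035,0.009],[70,130,-2,-5,-0.023,0.0035,0.009],[60,165,-2,-5,-0.023,0.0035,0.009],[50,185,-2,-5,-0.023,0.0035,0.009],[45,195,-2.3,-5,-0.023,0.0035,0.009],[45,195,-2.3,-5,-0.023,0.0035,0.009],[45,195,-2.3,-5,-0.023,0.0035,0.009]],
])

```text
t: 8.98
position: [0.4739, 0.3171, 0.0039]
eef_rot: [-175.0, 90.0, 86.0]
force: [0.3, 0.7, 0.1]
gripper_width: 0.045
```

Emit:
apply_moves([
  [[10,0,0,0,0,0,0],[10,0,0,0,0,0,0],[10,0,0,0,0,0,0],[10,0,0,0,0,0,0],[10,0,0,0,0,0,0],[10,0,0,0,0,0,0]],
])

```text
t: 9.48
position: [0.4742, 0.3183, 0.0052]
eef_rot: [136.1, 89.8, 37.3]
force: [-0.4, -1.4, 6.4]
gripper_width: 0.0227
```

Emit:
apply_moves([
  [[10,-10,0,0,0,0,0],[10,-40,0,0,0,0,0],[10,-80,0,0,0,0,0],[10,-120,0,0,0,0,0],[10,-160,0,0,0,0,0],[10,-195,0,0,0,0,0],[10,-195,0,0,0,0,0],[10,-195,0,0,0,0,0]],
])

```text
t: 10.15
position: [0.4738, 0.3183, 0.2015]
eef_rot: [134.5, 89.7, 35.6]
force: [0.3, 0.2, -3.1]
gripper_width: 0.0227
```

```bash
cat >> h.py <<'E'
SM=SP-.0392  # mouth
c3,s3=np.cos(np.pi/6),.5
def slotpose(xe,z=.001,y=0,back=.166,ext=.006,pit=0,yaw=0):
    "TCP pose with edge at slot x=xe, blade mid-plane at z"
    W=np.c_[JX,JY,Z]
    sx=np.array([c3,0,-s3]);sz=np.array([s3,0,c3])
    R=W@np.c_[sx,[0,1,0],sz]
    m=world(-.0392,0,.061)
    Q=R@Ro.from_euler('yz',[pit,yaw],degrees=True).as_matrix()
    e=m+R@[xe,y,z]
    return pose(e+Q@[-back,0,-ext],-Q[:,2],-Q[:,1])
def slotc(p):
    W=np.c_[JX,JY,Z];R=W@np.c_[[c3,0,-s3],[0,1,0],[s3,0,c3]];return R.T@(p-world(-.0392,0,.061))
E
python3 - <<'E'
from h import *
from station import *
o=get_obs();print(o["position"],o["force"],o["gripper_width"],o["joint_pos"])
t=slotpose(-.05,.03);print(t[0]);print(delta(o,*t))
t=slotpose(-.028,.0015);print(t[0]);print(delta(o,*t))
E
```

```text
[0.47376559 0.31829107 0.20153752] [ 0.31641524  0.23043742 -3.07411627] 0.022695747994895894 [ -17.8127065    17.69588883  -24.0755873    89.38609638    7.43357938
   74.19198645 -141.71375187]
[0.41110964 0.08952481 0.18978461]
(array([ 10.8, -26.8, 235.7]), array([ 0.158 ,  0.0381, -0.526 ]), 'deg', np.float64(31.5))
[0.41567585 0.08803675 0.15410289]
(array([ 46.5, -22.2, 236.6]), array([ 0.158 ,  0.0381, -0.526 ]), 'deg', np.float64(31.5))
```

Emit:
apply_moves([
  [[10,1,-3,30,0.02,0.005,-0.066],[10,3,-7,60,0.04,0.01,-0.132],[10,4,-10,90,0.06,0.015,-0.2],[10,5,-14,120,0.08,0.02,-0.265],[10,7,-17,150,0.1,0.025,-0.33],[10,8,-20,180,0.12,0.03,-0.4],[10,10,-24,210,0.14,0.035,-0.465],[10,10.8,-26.8,235.7,0.158,0.038,-0.526]],
])

```text
t: 10.82
position: [0.4087, 0.0862, 0.1862]
eef_rot: [-89.3, 59.5, 162.4]
force: [0.5, -0.0, -1.4]
gripper_width: 0.0226
```

Emit:
apply_moves([
  [[10,0,0,0,0,0,0],[10,0,0,0,0,0,0],[10,0,0,0,0,0,0]],
])

```text
t: 11.07
position: [0.4095, 0.089, 0.1864]
eef_rot: [-89.5, 59.7, 162.4]
force: [-0.4, -0.2, -2.2]
gripper_width: 0.0226
```

```bash
python3 - <<'E'
from h import *
from station import *
o=get_obs();print(o["position"],o["force"],o["gripper_width"],o["joint_pos"])
d={}
for n in("scene","top"):
    c=capture(n);d[n]=c
w=capture("wrist");pickle.dump((o,w,d),open("c5.pkl","wb"));print(lever(o,w))
t=slotpose(-.05,.03);print(slotc(o["position"]),slotc(t[0]),delta(o,*t))
a=d["scene"]["frame"][110:260,250:400,::-1];b=d["top"]["frame"][160:300,260:400,::-1]
cv2.imwrite("pics/s5.png",np.hstack([cv2.resize(a,(400,400),interpolation=cv2.INTER_CUBIC),cv2.resize(b,(400,400),interpolation=cv2.INTER_CUBIC)]))
E
```

```text
[0.40953001 0.08896058 0.18643195] [-0.43934139 -0.22613471 -2.15134807] 0.022631152840492608 [   6.00100476   21.34036866  -15.88930871   92.23780535   -7.9273783
   94.27449462 -117.02812098]Traceback (most recent call last):
  File "<stdin>", line 7, in <module>
  File "h.py", line 43, in lever
    n,l,s,ce=cv2.connectedComponentsWithStats(m);i=1+np.argmax(s[1:,4])
                                                     ~~~~~~~~~^^^^^^^^^
    return _wrapfunc(a, 'argmax', axis=axis, out=out, **kwds)
    return bound(*args, **kwds)
ValueError: attempt to get argmax of an empty sequence
```

```bash
python3 - <<'E'
from h import *
o,w,d=pickle.load(open("c5.pkl","rb"))
t=slotpose(-.05,.03);print(slotc(o["position"]),slotc(t[0]),delta(o,*t))
a=d["scene"]["frame"][110:260,250:400,::-1]
cv2.imwrite("pics/s5.png",np.hstack([cv2.resize(a,(420,420),interpolation=cv2.INTER_CUBIC),w["frame"][:,100:460,::-1]]))
E
```

```text
[-0.21547295 -0.00102591  0.02043297] [-2.16000000e-01  1.23900902e-17  2.40000000e-02] (array([-3.6, -0.5, -1. ]), array([-0.0023,  0.0041,  0.0054]), 'deg', np.float64(0.4))
```

View pics/s5.png

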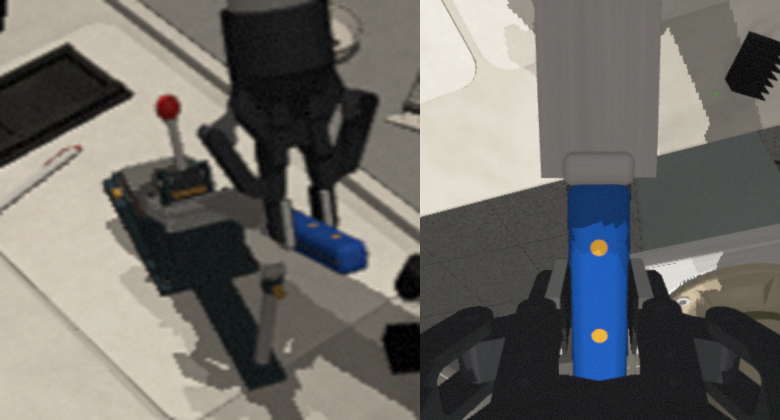

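```bash
python3 - <<'E'
from h import *
o,w,d=pickle.load(open("c5.pkl","rb"));print(w["k1"])
g=cv2.GaussianBlur(w["frame"].astype(np.float32).sum(2),(3,9),0)
T=w["T_tool_cam"];R=[]
for v in range(6,146,10):
    gr=np.gradient(g[v]);
    def ed(a,b):
        s=np.abs(gr[a:b]);i=s.argmax()+a;k=np.abs(gr[i-2:i+3]);return (k*np.arange(i-2,i+3)).sum()/k.sum()
    l,r=ed(205,232),ed(328,352)
    ot,dd=rays(w,[[l,v],[r,v]],T)
    # choose depth so that z separation = 44mm with same x,y
    t=.044/abs(dd[1,2]/dd[1,0]-dd[0,2]/dd[0,0]);P=ot+dd/dd[:,:1]*t
    R.append([v,l,r,*(P.mean(0)*1000)])
R=np.array(R);print(np.round(R,2))
E
```

```text
-0.0800237408441074
[[ 6.0000e+00  2.1308e+02  3.4151e+02 -8.0200e+00  1.0614e+02 -4.3000e-01]
 [ 1.6000e+01  2.1389e+02  3.4130e+02 -7.5400e+00  1.0301e+02 -3.4000e-01]
 [ 2.6000e+01  2.0787e+02  3.4903e+02 -2.1290e+01  9.6720e+01 -4.0000e-02]
 [ 3.6000e+01  2.1474e+02  3.4033e+02 -6.8600e+00  9.6570e+01 -3.6000e-01]
 [ 4.6000e+01  2.1522e+02  3.4003e+02 -6.6900e+00  9.3260e+01 -3.4000e-01]
 [ 5.6000e+01  2.1537e+02  3.3966e+02 -6.8100e+00  8.9880e+01 -3.8000e-01]
 [ 6.6000e+01  2.1592e+02  3.3937e+02 -6.6000e+00  8.6510e+01 -3.4000e-01]
 [ 7.6000e+01  2.1605e+02  3.3914e+02 -6.9400e+00  8.3050e+01 -3.6000e-01]
 [ 8.6000e+01  2.1678e+02  3.3881e+02 -6.5300e+00  7.9640e+01 -2.9000e-01]
 [ 9.6000e+01  2.1701e+02  3.3870e+02 -6.9200e+00  7.6130e+01 -2.7000e-01]
 [ 1.0600e+02  2.1761e+02  3.3820e+02 -6.5000e+00  7.2620e+01 -2.6000e-01]
 [ 1.1600e+02  2.1788e+02  3.3800e+02 -6.7800e+00  6.9060e+01 -2.5000e-01]
 [ 1.2600e+02  2.1841e+02  3.3773e+02 -6.7300e+00  6.5460e+01 -2.0000e-01]
 [ 1.3600e+02  2.1885e+02  3.3731e+02 -6.6100e+00  6.1810e+01 -2.0000e-01]]
```

Emit:
apply_moves([
  [[10,6,7,-1,0.001,0.004,0.005],[10,12,15,-1,0.001,0.004,0.005],[10,18,22,-1,0.001,0.004,0.005],[10,24.7,29.5,-1,0.001,0.004,0.005],[10,24.7,29.5,-1,0.001,0.004,0.005],[10,24.7,29.5,-1,0.001,0.004,0.005]],
])

```text
t: 11.72
position: [0.4223, 0.0852, 0.1501]
eef_rot: [-89.7, 59.9, 162.0]
force: [1.2, -0.3, -1.4]
gripper_width: 0.0226
```

```bash
cat > st.py <<'E'
from h import *
from station import *
o=get_obs();p=slotc(o["position"])*1000;t=slotpose(0,0)[1];W=np.c_[JX,JY,Z];R=W@np.c_[[c3,0,-s3],[0,1,0],[s3,0,c3]]
print("t",o["t"],"edge slot x %.1f y %.1f z %.1f"%(p[0]+166,p[1],p[2]+5.25),"slot force",np.round(R.T@o["force"],1),"rot",delta(o,o["position"],t)[1],"gw",o["gripper_width"])
E
python3 - <<'E'
exec(open("st.py").read())
d=capture("scene");c=d["frame"][120:240,270:390,::-1]
cv2.imwrite("pics/s6.png",cv2.resize(c,(600,600),interpolation=cv2.INTER_CUBIC))
E
```

```text
t 11.7167 edge slot x -19.7 y -0.7 z 0.9 slot force [ 1.8  0.  -0.6] rot [-0.004   0.0005  0.0011] gw 0.022598243963532966
```

View pics/s6.png

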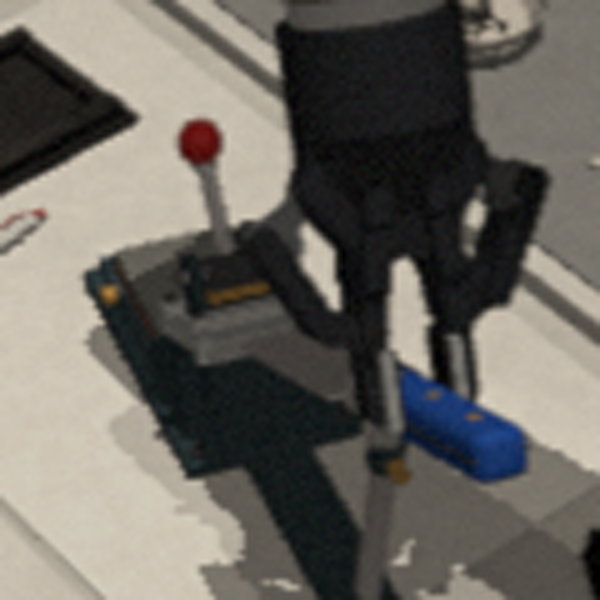

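Emit:
apply_moves([
  [[10,0,3,-0.3,0,0,0],[10,0,6,-0.3,0,0,0],[10,0,9,-0.3,0,0,0],[10,0,12,-0.3,0,0,0],[10,0,15,-0.3,0,0,0],[10,0,15,-0.3,0,0,0]],
])

```text
t: 12.27
position: [0.4354, 0.0812, 0.1431]
eef_rot: [-89.8, 60.0, 161.9]
force: [-0.3, 0.3, -1.6]
gripper_width: 0.0225
```

```bash
python3 st.py
```

```text
t 12.2667 edge slot x -4.4 y -0.3 z 1.6 slot force [ 0.5  0.2 -1.6] rot [-0.0039 -0.     -0.0006] gw 0.022473923672848655
```

Emit:
apply_moves([
  [[10,0,2.5,0,0,0,0],[10,0,5,0,0,0,0],[10,0,7.5,0,0,0,0],[10,0,10,0,0,0,0],[10,0,12,0,0,0,0],[10,0,12,0,0,0,0]],
])

```text
t: 12.77
position: [0.4452, 0.0781, 0.1371]
eef_rot: [-89.8, 60.0, 161.9]
force: [-0.8, -0.5, -3.4]
gripper_width: 0.0225
```

```bash
python3 st.py
```

```text
t 12.7667 edge slot x 7.5 y -0.3 z 1.6 slot force [ 1.2 -0.8 -3.3] rot [-0.0037 -0.     -0.0006] gw 0.022526932982100435
```

Emit:
apply_moves([
  [[10,0.4,3,0,0,0,0],[10,0.4,6,0,0,0,0],[10,0.4,9,0,0,0,0],[10,0.4,12,0,0,0,0],[10,0.4,15,0,0,0,0],[10,0.4,18,0,0,0,0],[10,0.4,18,0,0,0,0]],
])

```text
t: 13.35
position: [0.4601, 0.0731, 0.1276]
eef_rot: [-89.8, 60.1, 161.9]
force: [0.2, 0.1, -2.7]
gripper_width: 0.0226
```

```bash
python3 st.py
```

```text
t 13.35 edge slot x 25.8 y -0.4 z 1.3 slot force [ 1.5  0.1 -2.3] rot [-0.0039 -0.0001 -0.001 ] gw 0.022641771890476038
```

Emit:
apply_moves([
  [[10,0,3,0,0,0,0],[10,0,6,0,0,0,0],[10,0,9,0,0,0,0],[10,0,12,0,0,0,0],[10,0,15,0,0,0,0],[10,0,18,0,0,0,0],[10,0,21,0,0,0,0],[10,0,24,0,0,0,0]],
])

```text
t: 14.02
position: [0.4795, 0.0669, 0.1159]
eef_rot: [-89.8, 60.0, 161.9]
force: [-2.5, 0.7, -3.0]
gripper_width: 0.0226
```

Emit:
apply_moves([
  [[10,0,1,0,0,0,0],[10,0,2,0,0,0,0],[10,0,2,0,0,0,0]],
])

```text
t: 14.27
position: [0.4812, 0.0663, 0.1149]
eef_rot: [-89.8, 60.1, 161.9]
force: [-1.2, 1.7, -4.1]
gripper_width: 0.0225
```

```bash
python3 st.py
```

```text
t 14.2667 edge slot x 51.3 y -0.4 z 1.3 slot force [ 0.6  1.3 -4.4] rot [-0.0035 -0.     -0.001 ] gw 0.02247707375095279
```

Emit:
apply_moves([
  [[10,0.3,0,0,0,0,0],[10,0.6,0,0,0,0,0],[10,0.9,0,0,0,0,0],[10,0.9,0,0,0,0,0]],
])

```text
t: 14.6
position: [0.4809, 0.0664, 0.1145]
eef_rot: [-89.8, 60.1, 161.9]
force: [-0.6, -0.0, -3.0]
gripper_width: 0.0229
```

```bash
python3 st.py
```

```text
t 14.6 edge slot x 51.3 y -0.4 z 0.8 slot force [ 1.  -0.2 -2.9] rot [-0.0035 -0.0002 -0.0018] gw 0.022908612593857288
```

Emit:
apply_moves([
  [[10,0.3,0,0,0,0,0],[10,0.6,0,0,0,0,0],[10,0.6,0,0,0,0,0]],
])

```text
t: 14.85
position: [0.4805, 0.0666, 0.1141]
eef_rot: [-89.8, 60.1, 161.9]
force: [0.3, -0.7, -1.4]
gripper_width: 0.0227
```

```bash
python3 st.py
```

```text
t 14.85 edge slot x 51.2 y -0.3 z 0.2 slot force [ 1.1 -0.6 -0.9] rot [-0.0034 -0.0002 -0.0016] gw 0.022684653518329774
```

Emit:
apply_moves([
  [[10,0.4,1,0,0,0,0],[10,0.5,2,0,0,0,0],[10,0.5,3,0,0,0,0],[10,0.5,4,0,0,0,0],[10,0.5,5,0,0,0,0],[10,0.5,6,0,0,0,0],[10,0.5,7,0,0,0,0],[10,0.5,7,0,0,0,0]],
])

```text
t: 15.52
position: [0.486, 0.0647, 0.1098]
eef_rot: [-89.8, 60.0, 161.9]
force: [-0.4, -0.2, -2.5]
gripper_width: 0.0224
```

```bash
python3 st.py
```

```text
t 15.5167 edge slot x 58.3 y -0.4 z -0.6 slot force [ 1.  -0.3 -2.3] rot [-0.0036 -0.     -0.0009] gw 0.022378239888333405
```

Emit:
apply_moves([
  [[10,0,0.5,0,0,0,0],[10,0,1,0,0,0,0],[10,0,1.5,0,0,0,0],[10,0,2,0,0,0,0],[10,0,2.5,0,0,0,0],[10,0,3,0,0,0,0],[10,0,3.5,0,0,0,0],[10,0,4,0,0,0,0]],
])

```text
t: 16.18
position: [0.4892, 0.0637, 0.1079]
eef_rot: [-89.8, 60.1, 161.9]
force: [0.5, 0.8, -1.8]
gripper_width: 0.0225
```

```bash
python3 st.py
```

```text
t 16.1833 edge slot x 62.1 y -0.4 z -0.5 slot force [ 1.1  0.9 -1.5] rot [-0.0034 -0.0001 -0.0009] gw 0.022530838294070436
```

Emit:
apply_moves([
  [[10,0.2,0.5,0,0,0,0],[10,0.4,1,0,0,0,0],[10,0.6,1.5,0,0,0,0],[10,0.8,2,0,0,0,0],[10,0.8,2.5,0,0,0,0],[10,0.8,3,0,0,0,0],[10,0.8,3.5,0,0,0,0],[10,0.8,4,0,0,0,0]],
])

```text
t: 16.85
position: [0.4921, 0.0627, 0.1052]
eef_rot: [-89.8, 60.1, 161.9]
force: [0.3, 0.6, -2.3]
gripper_width: 0.0227
```

```bash
python3 st.py
```

```text
t 16.85 edge slot x 66.2 y -0.4 z -1.3 slot force [ 1.2  0.7 -2. ] rot [-0.0034 -0.     -0.0009] gw 0.022741178270167608
```

Emit:
apply_moves([
  [[10,0,0.5,0,0,0,0],[10,0,1,0,0,0,0],[10,0,1.5,0,0,0,0],[10,0,2,0,0,0,0],[10,0,2.5,0,0,0,0],[10,0,3,0,0,0,0],[10,0,3,0,0,0,0]],
])

```text
t: 17.43
position: [0.4946, 0.0619, 0.1038]
eef_rot: [-89.8, 60.0, 161.9]
force: [-0.3, -0.0, 0.0]
gripper_width: 0.0232
```

```bash
python3 st.py
```

```text
t 17.4333 edge slot x 69.1 y -0.4 z -1.3 slot force [-0.2 -0.1 -0.1] rot [-0.0034 -0.0001 -0.0008] gw 0.02318106877013797
```

Emit:
apply_moves([
  [[10,0,0.5,0,0,0,0],[10,0,1,0,0,0,0],[10,0,1.5,0,0,0,0],[10,0,2,0,0,0,0],[10,0,2,0,0,0,0]],
])

```text
t: 17.85
position: [0.4962, 0.0615, 0.1029]
eef_rot: [-89.8, 60.1, 161.9]
force: [-1.6, 0.6, 1.6]
gripper_width: 0.0224
```

```bash
python3 st.py
```

```text
t 17.85 edge slot x 71.0 y -0.3 z -1.2 slot force [-2.3  0.1  0.5] rot [-0.0032 -0.0001 -0.0009] gw 0.022406394425758175
```

Emit:
apply_moves([
  [[10,0,0.5,0,0,0,0],[10,0,1,0,0,0,0],[10,0,1.5,0,0,0,0],[10,0,1.5,0,0,0,0]],
])

```text
t: 18.18
position: [0.4969, 0.0613, 0.1024]
eef_rot: [-89.8, 60.0, 162.0]
force: [-4.7, 0.9, 4.5]
gripper_width: 0.0225
```

```bash
python3 st.py
```

```text
t 18.1833 edge slot x 71.9 y -0.3 z -1.3 slot force [-6.4 -0.6  1.6] rot [-0.0029  0.0001  0.0005] gw 0.02245315600470141
```

Emit:
apply_moves([
  [[10,0.4,0.3,0,0,0,0],[10,0.8,0.6,0,0,0,0],[10,1.2,0.8,0,0,0,0],[10,1.2,0.8,0,0,0,0],[10,1.2,0.8,0,0,0,0]],
])

```text
t: 18.6
position: [0.497, 0.0613, 0.1022]
eef_rot: [-89.8, 60.0, 162.0]
force: [-6.7, 0.6, 14.4]
gripper_width: 0.0224
```

```bash
python3 st.py
```

```text
t 18.6 edge slot x 72.0 y -0.2 z -1.4 slot force [-12.9  -1.5   9.1] rot [-0.0026  0.      0.0003] gw 0.022350555032874593
```

Emit:
apply_moves([
  [[10,-0.8,-0.4,0,0,0,0],[10,-0.8,-0.4,0,0,0,0],[10,-0.8,-0.4,0,0,0,0]],
])

```text
t: 18.85
position: [0.497, 0.0613, 0.1023]
eef_rot: [-89.8, 60.0, 162.0]
force: [-5.5, 0.6, 8.5]
gripper_width: 0.0229
```

```bash
python3 st.py
```

```text
t 18.85 edge slot x 72.0 y -0.2 z -1.3 slot force [-9.  -1.1  4.7] rot [-0.0028  0.0001  0.0004] gw 0.022888155617555132
```

Emit:
apply_moves([
  [[26,-0.3,0,0,0,0,0],[30,-0.3,0,0,0,0,0],[45,-0.3,0,0,0,0,0],[60,-0.3,0,0,0,0,0],[60,-30,0,0,0,0,0],[60,-60,0,0,0,0,0],[60,-90,0,0,0,0,0],[60,-90,0,0,0,0,0]],
])

```text
t: 19.52
position: [0.544, 0.0459, 0.1839]
eef_rot: [-90.1, 60.5, 161.6]
force: [0.4, 0.1, 0.1]
gripper_width: 0.0602
```

```bash
python3 - <<'E'
exec(open("st.py").read())
w=capture("wrist");T=wT(o,w);pickle.dump((o,w),open("w7.pkl","wb"))
cv2.imwrite("pics/w7.png",w["frame"][:,:,::-1])
print(lever(o,w))
E
```

```text
t 19.5167 edge slot x 74.0 y -0.3 z 94.1 slot force [0.2 0.3 0.3] rot [-0.004  -0.0031 -0.0091] gw 0.060225019717675625Traceback (most recent call last):
  File "<stdin>", line 4, in <module>
  File "h.py", line 43, in lever
    n,l,s,ce=cv2.connectedComponentsWithStats(m);i=1+np.argmax(s[1:,4])
                                                     ~~~~~~~~~^^^^^^^^^
    return _wrapfunc(a, 'argmax', axis=axis, out=out, **kwds)
    return bound(*args, **kwds)
ValueError: attempt to get argmax of an empty sequence
```

View pics/w7.png

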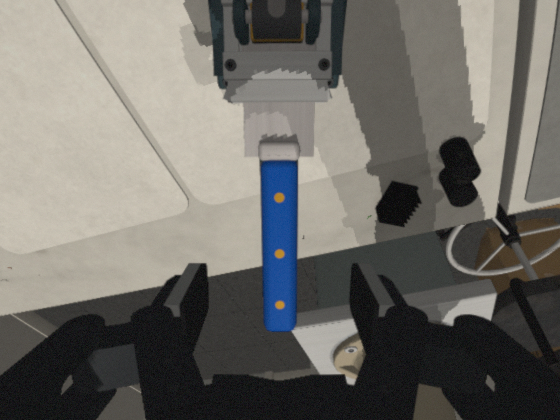

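```bash
cat >> h.py <<'E'
def path(o,L,sgn=-1):
    for phi,al,g,e in L:
        t=push(phi,al,g,e,sgn);d=delta(o,*t);print(phi,al,np.round(jig(t[0])*1000),"row",d[0],d[1])
E
python3 - <<'E'
from h import *
from station import *
o=get_obs();print(jig(o["position"]),o["joint_pos"])
path(o,[(45,22,-.02,-.12),(85,22,.07,-.07),(90,22,.06,-.03),(90,22,.05,.012),(90,22,.03,.012)])
E
```

```text
[-0.07582933 -0.00019508  0.18162317] [   5.99689402   36.58997586  -12.90131523   69.55289183   -4.31283426
  101.72473895 -114.43514989]
45 22 [ 26.   0. 248.] row [-108.    56.2   -0.6] [-0.0039 -0.002   0.133 ]
85 22 [131.   0. 153.] row [-77.5 193.8  -1.1] [-0.0039 -0.002   0.133 ]
90 22 [111.   0. 116.] row [-35.3 194.5  -1. ] [-0.0039 -0.002   0.133 ]
90 22 [86. -0. 81.] row [  7.6 190.2  -0.9] [-0.0039 -0.002   0.133 ]
90 22 [67.  0. 88.] row [ 10.3 170.3  -0.8] [-0.0039 -0.002   0.133 ]
```

Emit:
apply_moves([
  [[12,-36,18,0,0,0,0.04],[12,-72,37,0,0,0,0.08],[12,-108,56,-0.6,-0.004,-0.002,0.133],[12,-100,91,-0.8,-0.004,-0.002,0.133],[12,-92,126,-0.9,-0.004,-0.002,0.133],[12,-85,160,-1,-0.004,-0.002,0.133],[12,-77.5,193,-1.1,-0.004,-0.002,0.133],[12,-77.5,193,-1.1,-0.004,-0.002,0.133]],
])

```text
t: 20.23
position: [0.7345, -0.0178, 0.1303]
eef_rot: [-88.6, 66.4, 163.2]
force: [-1.3, -0.4, -9.7]
gripper_width: 0.0117
```

```bash
python3 - <<'E'
from h import *
from station import *
o=get_obs();print(o["t"],jig(o["position"]),o["joint_pos"])
w=capture("wrist")
try: print(lever(o,w))
except Exception as e: print(e)
path(o,[(90,22,.06,-.03),(90,22,.05,.012),(90,22,.03,.012)])
E
```

```text
20.2333 [ 0.12652341 -0.00185401  0.13030945] [   3.60493179   65.13950689   -8.75642795   22.84190219    0.71495957
  114.81947357 -109.64951499]
((274.5, 344.0714416503906), 18.26709747314453, np.float64(89.0), np.float64(0.9388113214617487), array([ 4.30688190e-02, -2.77555756e-17,  1.11599068e-01]))
90 22 [111.   0. 116.] row [19.3 -8.8 -2. ] [-0.0032  0.0089  0.0282]
90 22 [86. -0. 81.] row [ 61.5 -17.7  -2.3] [-0.0032  0.0089  0.0282]
90 22 [67.  0. 88.] row [ 62.1 -37.6  -2.3] [-0.0032  0.0089  0.0282]
```

```bash
python3 - <<'E'
from h import *
from station import *
o=get_obs()
path(o,[(90,15,.06,-.03),(90,15,.05,.010),(90,15,.030,.010)])
path(o,[(80,15,.021,.01),(70,12,.021,.01)])
E
```

```text
90 15 [110.  -0. 124.] row [ 16.1 -10.6  -1.2] [-0.0015  0.0078  0.147 ]
90 15 [90.  0. 88.] row [ 57.2 -14.6  -1.5] [-0.0015  0.0078  0.147 ]
90 15 [70.  0. 93.] row [ 60.1 -34.4  -1.5] [-0.0015  0.0078  0.147 ]
80 15 [ 53.   0. 103.] row [ 58.3 -53.6  -1.4] [-0.0015  0.0078  0.147 ]
70 12 [ 45.   0. 109.] row [ 55.9 -64.   -1.4] [-0.0012  0.0078  0.1993]
```

Emit:
apply_moves([
  [[12,8,-8,-1,0,0.008,0.07],[12,16,-10.6,-1.2,0,0.008,0.147],[12,36,-12,-1.4,0,0.008,0.147],[12,57,-14.6,-1.5,0,0.008,0.147],[12,58,-24,-1.5,0,0.008,0.147],[12,60,-34,-1.5,0,0.008,0.147],[12,60,-34,-1.5,0,0.008,0.147]],
])

```text
t: 20.87
position: [0.6838, 0.003, 0.1115]
eef_rot: [-91.8, 76.3, 160.2]
force: [-0.3, 0.1, -0.3]
gripper_width: 0.0121
```

```bash
python3 - <<'E'
from h import *
from station import *
o=get_obs();print(o["t"],jig(o["position"]),o["force"],o["joint_pos"])
path(o,[(90,15,.021,.01),(80,15,.021,.01),(70,12,.021,.01),(60,8,.021,.01),(50,3,.021,.01),(40,-2,.021,.01),(30,-7,.021,.01),(20,-12,.021,.01),(10,-17,.021,.01),(0,-22,.021,.01),(-10,-24,.021,.01)])
E
```

```text
20.8667 [0.07182858 0.00219857 0.11151485] [-0.26215716  0.06769308 -0.30814721] [   4.92256569   44.65386641  -10.28523824   60.17533442    1.89775635
   88.31460712 -111.47377879]
90 15 [62.  0. 96.] row [17.7 -6.3  2.3] [ 0.0023 -0.0071 -0.0227]
80 15 [ 53.   0. 103.] row [ 13.  -16.    2.3] [ 0.0023 -0.0071 -0.0227]
70 12 [ 45.   0. 109.] row [  8.8 -25.8   2.2] [ 0.0021 -0.0071  0.0297]
60 8 [ 35.   0. 114.] row [  6.1 -36.    2.2] [ 0.0018 -0.0072  0.0995]
50 3 [ 26.  -0. 118.] row [  4.9 -46.1   2.1] [ 0.0015 -0.0073  0.1867]
40 -2 [ 16.  -0. 120.] row [  5.5 -56.2   2.1] [ 0.0012 -0.0074  0.274 ]
30 -7 [  6.   0. 120.] row [  7.8 -65.8   2.1] [ 0.0009 -0.0074  0.3613]
20 -12 [ -4.   0. 118.] row [ 11.8 -74.8   2.1] [ 0.0006 -0.0075  0.4485]
10 -17 [-13.   0. 114.] row [ 17.2 -82.7   2.1] [ 2.000e-04 -7.500e-03  5.358e-01]
0 -22 [-21.   0. 109.] row [ 23.9 -89.3   2.2] [-1.000e-04 -7.500e-03  6.231e-01]
-10 -24 [-28.   0. 102.] row [ 32.8 -94.3   2.2] [-2.00e-04 -7.60e-03  6.58e-01]
```

Emit:
apply_moves([
  [[12,18,2,2.3,0.002,-0.007,-0.02],[12,18,-6,2.3,0.002,-0.007,-0.02],[12,15,-11,2.3,0.002,-0.007,-0.02],[12,13,-16,2.3,0.002,-0.007,-0.02],[12,11,-21,2.3,0.002,-0.007,0],[12,8.8,-26,2.2,0.002,-0.007,0.03],[12,7.5,-31,2.2,0.002,-0.007,0.065],[12,6,-36,2.2,0.002,-0.007,0.1]],
])

```text
t: 21.53
position: [0.6518, 0.0109, 0.1133]
eef_rot: [-90.4, 82.3, 161.4]
force: [4.5, 0.9, 3.0]
gripper_width: 0.0117
```

```bash
python3 - <<'E'
from h import *
from station import *
o=get_obs();print(o["t"],jig(o["position"]),o["force"])
w=capture("wrist")
try: print(lever(o,w))
except Exception as e: print(e)
path(o,[(60,8,.021,.01),(50,3,.021,.01),(40,-2,.021,.01),(30,-7,.021,.01),(20,-12,.021,.01),(10,-17,.021,.01),(0,-22,.021,.01),(-10,-24,.021,.01)])
E
```

```text
21.5333 [ 0.03897839 -0.00013683  0.11330471] [4.50834535 0.89115216 2.95689445]
((276.42376708984375, 330.9573059082031), 27.08024787902832, np.float64(65.0), np.float64(1.9588156129037113), array([0.02120525, 0.        , 0.12526094]))
60 8 [ 35.   0. 114.] row [-0.3 -3.6 -0.1] [-0.002  -0.0012 -0.0048]
50 3 [ 26.  -0. 118.] row [ -2.6 -13.6  -0.1] [-0.002  -0.0011  0.0824]
40 -2 [ 16.  -0. 120.] row [ -3.  -23.7  -0.1] [-0.0021 -0.001   0.1697]
30 -7 [  6.   0. 120.] row [ -1.7 -33.5  -0.1] [-0.0021 -0.0009  0.257 ]
20 -12 [ -4.   0. 118.] row [  1.3 -42.8  -0.1] [-0.0022 -0.0009  0.3442]
10 -17 [-13.   0. 114.] row [  5.9 -51.2  -0. ] [-0.0022 -0.0008  0.4315]
0 -22 [-21.   0. 109.] row [ 11.8 -58.5  -0. ] [-0.0022 -0.0007  0.5188]
-10 -24 [-28.   0. 102.] row [ 20.2 -64.4   0. ] [-0.0023 -0.0006  0.5537]
```

Lever is following (65°). Continue along the arc.

Emit:
apply_moves([
  [[12,-2.6,-13.6,0,0,0,0.08],[12,-3,-18.6,0,0,0,0.125],[12,-3,-23.7,0,0,0,0.17],[12,-2.4,-28.6,0,0,0,0.21],[12,-1.7,-33.5,0,0,0,0.257],[12,0,-38,0,0,0,0.3],[12,1.3,-42.8,0,0,0,0.344],[12,3.6,-47,0,0,0,0.39]],
])

```text
t: 22.25
position: [0.6069, 0.0261, 0.1165]
eef_rot: [90.3, 75.5, -17.9]
force: [1.8, -0.4, 2.5]
gripper_width: 0.012
```

```bash
python3 - <<'E'
from h import *
from station import *
o=get_obs();print(o["t"],jig(o["position"]),o["force"])
w=capture("wrist")
try: print(lever(o,w))
except Exception as e: print(e)
path(o,[(20,-12,.021,.01),(10,-17,.021,.01),(0,-22,.021,.01),(-10,-24,.021,.01),(-15,-26,.021,.01)])
E
```

```text
22.25 [-0.00846117  0.00037878  0.1164662 ] [ 1.78968267 -0.41619106  2.54049732]
((278.0454406738281, 334.0909118652344), 27.378110885620117, np.float64(14.999999999999998), np.float64(1.494241504507954), array([-0.031     ,  0.        ,  0.12069358]))
20 -12 [ -4.   0. 118.] row [-0.   5.1  0.4] [-0.0016 -0.0008 -0.0444]
10 -17 [-13.   0. 114.] row [ 1.  -4.5  0.4] [-0.0017 -0.0008  0.0429]
0 -22 [-21.   0. 109.] row [  3.8 -13.5   0.4] [-0.0017 -0.0007  0.1302]
-10 -24 [-28.   0. 102.] row [  9.2 -22.1   0.4] [-0.0017 -0.0007  0.1651]
-15 -26 [-30.   0.  98.] row [ 12.1 -25.9   0.4] [-0.0017 -0.0006  0.2   ]
```

Emit:
apply_moves([
  [[12,1,-4.5,0.4,0,0,0.043],[12,2.4,-9,0.4,0,0,0.085],[12,3.8,-13.5,0.4,0,0,0.13],[12,6,-17,0.4,0,0,0.145],[12,8,-20,0.4,0,0,0.165],[12,9,-22,0.4,0,0,0.165],[12,9,-22,0.4,0,0,0.165]],
])

```text
t: 22.88
position: [0.5932, 0.0309, 0.1063]
eef_rot: [90.5, 65.7, -17.7]
force: [10.7, -2.9, 13.0]
gripper_width: 0.0119
```

```bash
python3 - <<'E'
from h import *
from station import *
o=get_obs();print(o["t"],jig(o["position"]),o["force"])
w=capture("wrist")
try: print(lever(o,w))
except Exception as e: print(e)
path(o,[(0,-22,.021,.01),(-10,-24,.021,.01),(-15,-26,.021,.01),(0,-22,.05,.01),(0,-22,.05,-.1)])
E
```

```text
22.8833 [-0.02295377  0.00068973  0.10632056] [10.69720653 -2.90204237 13.04192668]
((279.0, 335.5), 27.95094871520996, np.float64(-3.5), np.float64(1.304510014556349), array([-4.64352547e-02, -2.77555756e-17,  1.08082443e-01]))
0 -22 [-21.   0. 109.] row [-1.9  3.4  0.7] [-0.0033 -0.0027 -0.041 ]
-10 -24 [-28.   0. 102.] row [ 2.1 -6.   0.7] [-0.0033 -0.0027 -0.0061]
-15 -26 [-30.   0.  98.] row [  4.3 -10.2   0.7] [-0.0034 -0.0026  0.0288]
0 -22 [  6.   0. 120.] row [-0.7 32.4  0.6] [-0.0033 -0.0027 -0.041 ]
0 -22 [-35.   0. 222.] row [-110.6   36.9    0.3] [-0.0033 -0.0027 -0.041 ]
```

Emit:
apply_moves([
  [[12,0,15,0,0,0,0],[12,-10,35,0,0,0,0],[12,-50,40,0,0,0,-0.08],[12,-90,40,0,0,0,-0.16],[12,-130,40,0,0,0,-0.25],[12,-130,40,0,0,0,-0.35],[12,-130,40,0,0,0,-0.4],[12,-130,40,0,0,0,-0.4]],
])

```text
t: 23.6
position: [0.5737, 0.0346, 0.2358]
eef_rot: [86.8, 89.4, -21.4]
force: [0.5, -0.2, 0.2]
gripper_width: 0.0121
```

```bash
python3 - <<'E'
from h import *
from station import *
o=get_obs();print(o["t"],jig(o["position"]),o["force"])
w=capture("wrist");print(lever(o,w));T=wT(o,w)
s=capture("scene")
def handle(o,w,T):
    b=max(blobs(w["frame"],(105,120,40),(125,255,255),50),key=lambda b:b[0][4]);P=np.argwhere(b[2])[:,::-1].astype(float)
    return b[0],P[P[:,1]<=P[:,1].min()+1].mean(0)
def slotplane(w,T,px,z):
    W=np.c_[JX,JY,Z];R=W@np.c_[[c3,0,-s3],[0,1,0],[s3,0,c3]];oo,d=rays(w,px,T);a=R.T@(oo-world(-.0392,0,.061));d=R.T@d[0];return (a+d*(z-a[2])/d[2])*1000
for oo,ww in((pickle.load(open("w7.pkl","rb"))),(o,w)):
    TT=wT(oo,ww);b,f=handle(oo,ww,TT);print(b,f,"handle front slot",slotplane(ww,TT,f,.009))
a=cv2.resize(s["frame"][110:260,230:400,::-1],(453,400),interpolation=cv2.INTER_CUBIC);b=cv2.resize(w["frame"][:,110:450,::-1],(324,400))
cv2.imwrite("pics/f.png",np.hstack([a,b]))
E
```

```text
23.6 [-0.04268765 -0.00182645  0.23578869] [ 0.51491235 -0.18969003  0.18900675]
((275.4166564941406, 212.4166717529297), 14.283432006835938, np.float64(-3.0000000000000004), np.float64(0.7632850551361116), array([-0.04607498,  0.        ,  0.1084861 ]))
[ 261  161   36  171 5557] [278.73015873 161.53968254] handle front slot [-50.20315497  -0.24484412   9.        ]
[ 262  245   31  136 3543] [277.    245.575] handle front slot [-50.87524531  -0.41940254   9.        ]
```

View pics/f.png

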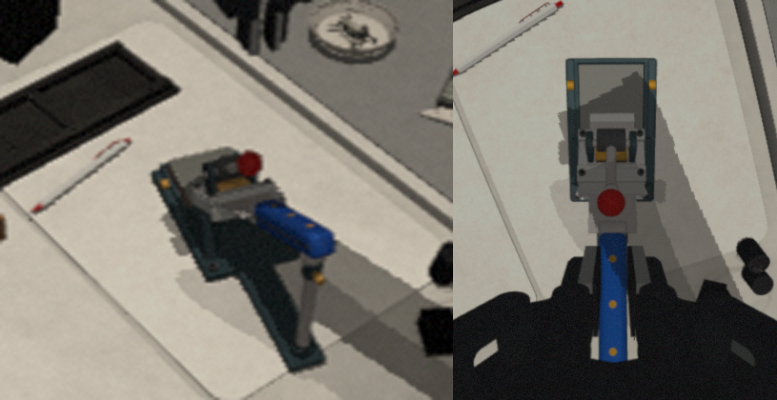

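```bash
python3 -c "
from station import *
print(job_done(), get_obs()['t'])"
```

```text
the job is handed in; nothing more can be done
the job is handed in; nothing more can be done
```

The scraper is in the jig with its edge on the stone and the lever locked. I handed the job in at about 24 s of the 67 s allowed.

- **Lever open:** My first grip on the knob slipped at about 36°. I then pushed it round with closed fingers, and it measured 89.5° open.
- **Insertion:** I took the scraper by the handle, slid it down the slot on the 30° slope and lowered it onto the bed. I felt the stone with the edge about 72 mm down from the mouth. The force along the slot peaked at about 13 N, which I eased to about 9 N before letting go.
- **Lever locked:** I pushed the lever back until it met its stop, with about 17 N at the fingers.

**Last checks:** The camera put the lever at −3°, which is 0 within measuring error. The handle lies straight on its rest, and the arm is clear of everything with no force on it. My only measure of whether locking moved the blade was the handle's front end. It read 0.7 mm farther up the slot after locking, about the error of that measurement. I did not separately confirm that the edge still bears on the stone. My estimate of the bed height was about 1.3 mm off, so I found the bed by touch. I did not move the other items, and those visible in the last pictures look undisturbed, but I did not measure them.

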